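# Gauge the height of a three-legged planter

### The arm

A 7-joint arm with a two-finger parallel gripper is mounted at the origin on the work surface. World frame = base frame: x ahead of the robot, y to its left, z up, the work surface at z = 0. Lengths are in m, angles in rad, forces in N, time in s.
With the tool pointing down it reaches from about 0.425 to 1.025 m from the base axis. Payload 3.6 kg.
Tool frame: the origin (TCP) lies at the very end of the fingers, on their centre line; the grasp point (between the pads) lies 19 mm behind it; z points along the fingers, y is the direction in which the jaws open and shut (so a half turn about z gives the same grasp; the last joint's range is limited). The gripper opens to 85 mm and grips with 20 to 120 N. Pads are 22 mm wide; open, the fingers measure 114 mm over their backs; the gripper's body (76 mm by 85 mm) begins 54 mm behind the grasp point. The pads swing forward as they close: fully open they stand 13 mm farther back than shut.
Start: joints at [1.113, 0.591, 0.048, 1.609, -0.033, 0.943, -0.034], TCP at [0.259, -0.677, 0.231] pointing down, gripper open.
Joint ranges: [-2.69, 2.69], [-0.47, 2.24], [-1.27, 1.36], [0.19, 2.51], [-1.53, 4.68], [0.08, 2.07], [-3.09, 3.09]. Speed limits (rad/s): [2.57, 2.57, 3.14, 3.14, 3.14, 3.14, 3.14].

### API

Orientations are given as a 3x3 rotation matrix whose columns are the frame's x, y, z axes.
In Python, from bench import manip gives the robot as it stands.
- The arm moves only by the tool jog_arm, never from a script. Its argument "plan" is a list of rows, each a list of 7 numbers: the shift along the tool's x, y, z in cm, then the turn, a rotation vector about the tool's x, y, z in rad, then the finger opening in cm, from 0 to 8.54. In form: [[tx, ty, tz, wx, wy, wz, gripper], ...]. A call has 1 to 8 rows; each row is the pose to reach, as a shift and turn from the pose commanded when the call began, along the tool's axes at that moment; what a row does not reach only later rows make up. A row lasts 1/12 s, in which the tool goes at most 41.7 mm and 7.16 degrees, less where a joint would pass 70% of its speed; a pose out of reach is approached as far as the arm can. A call with a gripper value outside its range is refused whole. The fingers move at their own pace and stop on an object; "newtons" is the grip in N (left out, the last holds). Time passes only in rows, so rows that repeat a pose let the fingers close. It gives the time, the measured TCP pose, the force and the opening at its end, in the units of the state.
- manip.read_state(): the state, without advancing time (a new reading comes with each control period).
- manip.capture(name): name is "side" or "top" or "wrist"; returns (picture, depth): 400x640x3 uint8, red, green, blue; 400x640 float32, m along the optical axis (not along the pixel's ray), 0 where there is no reading.
- manip.get_calibration(name): a dict with "fx", "fy", "cx", "cy" (pixels), "rvec" (rotation vector, rad) and "tvec" (3), from world to camera coordinates, as OpenCV has them. Camera axes: x right, y down, z forward; pixel columns grow to the right and rows downward; lengths in m; the calibration is good to about 2 mm. A picture is of the moment at which its call begins: read the wrist's pose just before it. get_calibration takes no time and is no camera call; for the wrist camera it gives the pose at the moment of the call.
- manip.close_job(): hands the job in, once; it reports no verdict.
The state is a dict: "time_s": time; "qpos": joint angles; "joint_vel": joint speeds; "joint_torque": joint torques, N m; "position": TCP position; "tool_rot": TCP orientation; "force": force on the tool from outside, world axes, zero at the start; "torque": the same for the moment, N m; "gripper_width": finger opening in m.
Only numpy, scipy, OpenCV 4.12 (cv2) and the standard library are available. Lean on these libraries where they do the work, as an engineer would, in place of code of your own. Each camera call takes 0.05 s, during which the arm holds its last target. There are 200 camera calls.

### The job

Gently set the three-legged pot upright on the height gauge's plate so that part of its rim is under the raised measuring foot, and let go. Then take the gauge's black knob and gently lower the sliding head until the measuring foot rests on the rim and is pushed about halfway up its sprung travel, and leave it standing there so the height can be read. Do not disturb the tumbler, the bowl or the jar.

Things in the scene. Friction and masses are not known exactly. Their poses are not given: they have to be found in the camera images.
- pot: Part to measure: stoneware planter, open at the top, on three stubby legs; 100 mm tall in all, about 0.5 kg. Outside diameter 110 mm at the rim, 102 mm at 62 mm height, 68 mm at its underside 22 mm up; inner floor 30 mm up. Legs 20 mm thick, axes on a 40 mm radius. Starts on the ware board. Origin: on its axis, level with the legs' undersides; z along its axis. It may stand at any yaw.
- gauge: Bench height gauge, fixed: grey cast base 280 mm (x) by 180 mm (y), its flat plate 30 mm above the bench. A 28 mm steel column, 0.39 m tall, stands at x = +105 mm, y = 0; the sliding head's arm, 22 mm wide, reaches 120 mm from it towards -x and ends over x = -15 mm. Origin: centre of the base's underside; z up, x from the foot towards the column.
- plate_spot (a point): Point on the plate (top face, 30 mm above the bench) 51 mm from the measuring foot's axis, on the side away from the column: with the pot's axis here the foot comes down on the middle of its rim.
- head (a joint): Position of the sliding head on the column, m, growing upwards: the height above the plate of the measuring foot's face when the foot hangs free. 0 to 0.21; the head stays where it is left (friction 7 N, head 0.35 kg: about 3 N on the knob lowers it, 11 N lifts it). It starts raised at 0.150 to 0.175.
- foot (a joint): How far the sprung measuring foot is pushed up into the head, m: 0 hanging free, 0.016 at its upper stop, 0.008 halfway, where a dark ring on its stem meets the sleeve's lower edge. Spring about 120 N/m, 0.9 N at first touch, about 1.8 N halfway. Pot height = head + foot.
- foot_face (a point): Centre of the underside of the measuring foot, a steel disc of 30 mm diameter on a 10 mm stem under a 28 mm sleeve at the end of the head's arm. It moves with head and foot.
- knob (a point): Middle of the black upright knob on top of the head's arm, straight above the measuring foot: 28 mm diameter, 40 mm tall (21 mm below this point to 19 mm above); the arm's top is 32 mm below this point. It moves with the head, 106 mm above the hanging foot's face. Grip it from above and move it straight down.
- board: Wooden ware board, fixed, 340 mm (x) by 150 mm (y), top 20 mm above the bench. Origin: centre of its underside.
- tumbler: Bystander: slim stoneware tumbler without legs, 66 mm across its mouth, 115 mm tall, on the ware board about 160 mm from the pot. Origin: centre of its underside.
- bowl: Bystander: low stoneware bowl without legs, 128 mm across, 45 mm tall, on the bench. Origin: centre of its underside.
- rim (a point): Centre of the pot's mouth, level with the rim, 100 mm above the pot's origin. The wall is 8 mm thick; the middle of the rim is a circle of 51 mm radius. The pot can be carried by pinching the wall from above, one finger inside and one outside.
- jar: Bystander: closed cream jar, 64 mm across, 90 mm tall, on the bench. Origin: centre of its underside.
Mind the look-alikes: they are no part of the job. What is shaped like the pot but orange or purple is not meant.

How it is judged:
By the outcome, as a careful person would: the job done as asked, in the order asked, and still so for the second after the job is handed in, with the robot touching nothing.
It also fails if it takes over 66 s, if anything falls off the work surface, if the arm or the gripper's body presses on something with over 40 N, if the wrist force passes 120 N, or if a joint passes its speed limit or range.

## Working session

There is one attempt and no reset: what is moved stays moved. The work goes in short steps, Python scripts to look and compute and a tool call to move; the robot and the scene stay as the last step left them, time stands still between calls to the robot, and variables do not carry over. Pictures are saved under pics/ and viewed, about 8 in all and at most 12, crops included, and the job is handed in when it is done.

Besides the shell and the picture viewer there is one more tool, called after ">>>" as name(argument=value, ...), one argument or row to a line, values as JSON. jog_arm: Moves the arm, as the interface text tells. Its arguments: {"type":"object","properties":{"plan":{"type":"array"},"newtons":{"type":"number"}},"required":["plan"]}

```bash
mkdir -p pics; cat > h.py <<'E'
import numpy as np, cv2
from bench import manip
def cloud(name):
    c=manip.get_calibration(name); im,d=manip.capture(name)
    R=cv2.Rodrigues(np.array(c["rvec"],float))[0]; t=np.array(c["tvec"],float).ravel()
    v,u=np.mgrid[:400,:640]
    P=np.stack([(u-c["cx"])/c["fx"]*d,(v-c["cy"])/c["fy"]*d,d],-1)
    W=(P-t)@R; W[d==0]=np.nan
    return im,W
def save(n,im): cv2.imwrite(f"pics/{n}.png",cv2.cvtColor(im,cv2.COLOR_RGB2BGR))
E
python3 - <<'E'
from h import *
ims=[]
for n in("top","side"):
    im,W=cloud(n); np.save(n+".npy",W); cv2.imwrite(n+"_raw.png",im); save(n,im)
s=manip.read_state(); print(s["time_s"],s["position"],np.round(s["tool_rot"],3),s["force"])
E
```

```text
0.1 [ 0.25839318 -0.67660142  0.23023421] [[ 0.934  0.357 -0.001]
 [ 0.357 -0.934  0.002]
 [-0.    -0.002 -1.   ]] [-0.05580326 -0.6042295   0.05423674]
```

View pics/top.png

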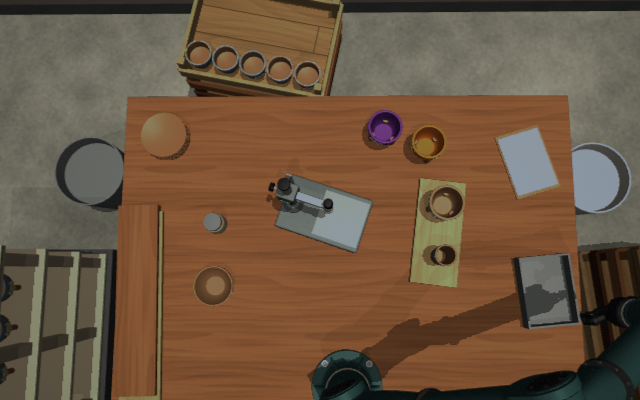

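View pics/side.png

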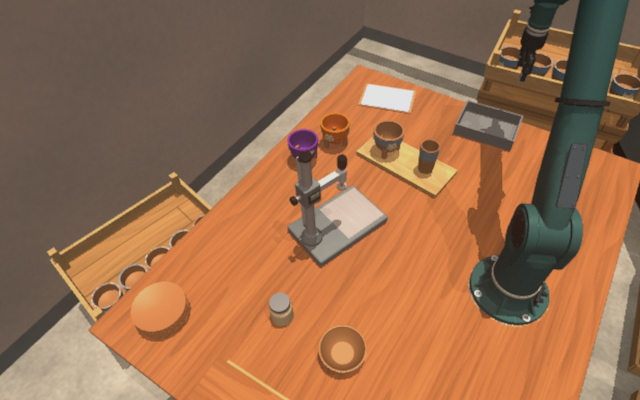

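The top view shows the pot at pixel (445,203), the tumbler at (443,255), the gauge column at (286,186), the knob at (328,204), the bowl at (213,286) and the jar at (213,222). The purple and orange look-alikes are at (384,127) and (428,142). The side view agrees.

```bash
python3 - <<'E'
from h import *
W=np.load("top.npy"); S=np.load("side.npy")
def reg(u,v,r,lo,hi,W=W):
    P=W[v-r:v+r+1,u-r:u+r+1].reshape(-1,3); return P[(P[:,2]>lo)&(P[:,2]<hi)]
def circ(P):
    A=np.c_[2*P[:,:2],np.ones(len(P))]; s=np.linalg.lstsq(A,(P[:,:2]**2).sum(1),rcond=None)[0]
    return s[:2],np.sqrt(s[2]+s[:2]@s[:2])
P=reg(445,203,24,.112,.13); print("rim",len(P),circ(P),np.median(P[:,2]), (P.min(0)+P.max(0))/2,np.ptp(P,axis=0))
P=reg(443,255,14,.125,.145); print("tumbler",len(P),(P.min(0)+P.max(0))/2,np.ptp(P,axis=0))
P=reg(328,204,10,.24,.36); z=P[:,2].max(); P=P[P[:,2]>z-.008]; print("knob",len(P),P.mean(0),z,np.ptp(P,axis=0))
P=reg(286,186,14,.38,.45); print("column",len(P),P.mean(0),np.ptp(P,axis=0))
# base plate
m=((abs(W[...,2]-.03)<.006)).astype(np.uint8); m[:, :265]=0; m[:,385:]=0; m[:165]=0; m[262:]=0
P=W[m>0]; r=cv2.minAreaRect(P[:,:2].astype(np.float32)); print("base",r,np.median(P[:,2]))
P=reg(440,232,55,.016,.024); print("board",cv2.minAreaRect(P[:,:2].astype(np.float32)))
P=reg(213,286,25,.04,.05); print("bowl",P.mean(0))
# side: knob
P=S[150:180,330:355].reshape(-1,3); P=P[P[:,2]>.2]; print("side knob",len(P),P.mean(0),P.min(0),P.max(0))
P=S[118:150,370:406].reshape(-1,3); P=P[(P[:,2]>.112)&(P[:,2]<.13)]; print("side rim",len(P),circ(P))
import json; c=manip.get_calibration("wrist"); s=manip.read_state(); print(c,s["position"])
E
```

```text
rim 301 (array([ 0.56995532, -0.30419829]), np.float64(0.05051858014251276)) 0.11981133166914432 [ 0.56917546 -0.30494728  0.12087423] [0.10790166 0.10862066 0.0177117 ]
tumbler 142 [ 0.40975394 -0.29309807  0.13406954] [0.0630314  0.0672325  0.01798032]
knob 54 [0.54207838 0.05926499 0.31141756] 0.315921071502407 [0.02183917 0.02434895 0.00793203]
column 135 [0.57984222 0.17232739 0.39393767] [0.03261914 0.03144139 0.01244675]
base ((0.5470538139343262, 0.07357358932495117), (0.2794875502586365, 0.18002469837665558), 71.34945678710938) 0.0300097435438905
board ((0.4873504042625427, -0.29594290256500244), (0.15114353597164154, 0.3399685323238373), 83.02708435058594)
bowl [0.30951921 0.42725251 0.04450844]
side knob 280 [0.53617858 0.07021679 0.275193  ] [0.52255726 0.04666931 0.22834642] [0.55751616 0.10402018 0.31385985]
side rim 219 (array([ 0.56557229, -0.30345964]), np.float64(0.05090985473989548))
{'fx': 355.1018488352669, 'fy': 355.1018488352669, 'cx': 318.4428290945217, 'cy': 193.10940153899878, 'rvec': array([-2.37780635,  1.6390446 ,  0.24675977]), 'tvec': array([-0.72492121, -0.03639349,  0.37939918])} [ 0.25839318 -0.67660142  0.23023421]
```

```bash
cat >> h.py <<'E'
G=np.array([.32,.9474,0])   # gauge +x in world
def to(p,level=True):
    """shift (cm) and turn from the measured pose to TCP p, tool y = -G, z down"""
    s=manip.read_state(); R=np.array(s["tool_rot"]); y=-G/np.linalg.norm(G); z=np.array([0,0,-1.]); T=np.c_[np.cross(y,z),y,z]
    print("t",round(s["time_s"],2),"pos",np.round(s["position"],4),"w",round(s["gripper_width"],4),"F",np.round(s["force"],1))
    print("row",np.round(R.T@(np.array(p)-s["position"])*100,2),np.round(cv2.Rodrigues(R.T@T)[0].ravel(),3))
E
python3 -c "
from h import *
to([.551,-.352,.25])"
```

```text
t 0.1 pos [ 0.2584 -0.6766  0.2302] w 0.0853 F [-0.1 -0.6  0.1]
row [ 38.92 -19.89  -1.94] [-0.002  0.001  0.691]
```

>>> jog_arm(
  plan=[
    [3, -1.5, -1.9, 0, 0, 0.1, 6],
    [6.5, -3.3, -1.9, 0, 0, 0.2, 6],
    [10, -5.1, -1.9, 0, 0, 0.3, 6],
    [13.5, -6.9, -1.9, 0, 0, 0.4, 6],
    [17, -8.7, -1.9, 0, 0, 0.5, 6],
    [20.5, -10.5, -1.9, 0, 0, 0.6, 6],
    [24, -12.3, -1.9, 0, 0, 0.69, 6],
    [27.5, -14.1, -1.9, 0, 0, 0.69, 6],
  ],
)

```text
time_s: 0.77
position: [0.4661, -0.4455, 0.2499]
tool_rot: [[0.947, -0.322, -0.001], [-0.322, -0.947, 0.0], [-0.001, -0.0, -1.0]]
force: [0.2, -0.7, -0.1]
gripper_width: 0.06
```

```bash
python3 -c "
from h import *
to([.551,-.352,.25])"
```

```text
t 0.77 pos [ 0.4661 -0.4455  0.2499] w 0.06 F [ 0.2 -0.7 -0.1]
row [  5.02 -11.58  -0.02] [-0.     0.001 -0.002]
```

>>> jog_arm(
  plan=[
    [1.5, -3.4, 0, 0, 0, 0, 6],
    [3, -6.8, 0, 0, 0, 0, 6],
    [4.3, -10, 0, 0, 0, 0, 6],
    [5, -11.6, 0, 0, 0, 0, 6],
    [5, -11.6, 0, 0, 0, 0, 6],
    [5, -11.6, 0, 0, 0, 0, 6],
  ],
)

```text
time_s: 1.27
position: [0.5503, -0.3519, 0.2497]
tool_rot: [[0.949, -0.316, -0.001], [-0.316, -0.949, 0.001], [-0.001, -0.0, -1.0]]
force: [-0.4, -0.5, -0.7]
gripper_width: 0.0602
```

```bash
python3 - <<'E'
from h import *
to([.551,-.352,.25])
im,W=cloud("wrist"); save("w1",im); np.save("w1.npy",W)
d=np.hypot(W[...,0]-.568,W[...,1]+.304)
m=(abs(W[...,2]-.119)<.006)&(d<.065)
P=W[m]; A=np.c_[2*P[:,:2],np.ones(len(P))]; s=np.linalg.lstsq(A,(P[:,:2]**2).sum(1),rcond=None)[0]
print(len(P),s[:2],np.sqrt(s[2]+s[:2]@s[:2]),P.min(0),P.max(0))
E
```

```text
t 1.27 pos [ 0.5503 -0.3519  0.2497] w 0.0602 F [-0.4 -0.5 -0.7]
row [ 0.06 -0.01 -0.03] [-0.     0.001  0.004]
4562 [ 0.56948782 -0.3068686 ] 0.05021894528981345 [ 0.51464317 -0.36086447  0.1130097 ] [ 0.62418712 -0.25155075  0.1216722 ]
```

View pics/w1.png

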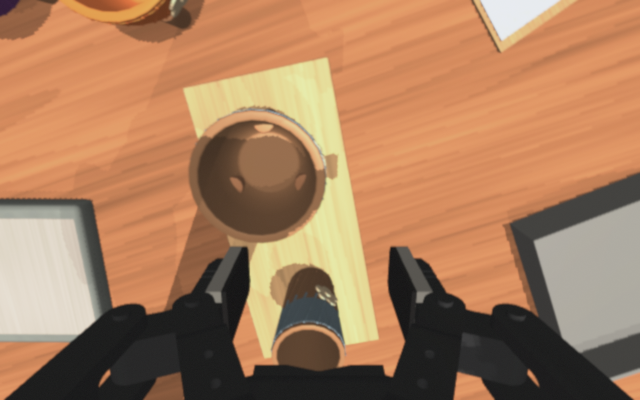

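The wrist view shows the brown pot's rim centred near (258,175), with the tumbler at (310,350) well clear of the fingers. The rim fit agrees with the other cameras to 2–3 mm. Next I lower around the wall.

```bash
python3 -c "
from h import *
to([.5527,-.3538,.086])"
```

```text
t 1.32 pos [ 0.5489 -0.3539  0.2499] w 0.0602 F [-0.3 -0.4 -0.1]
row [ 0.38 -0.14 16.39] [0.001 0.001 0.001]
```

>>> jog_arm(
  plan=[
    [0.3, 0, 3, 0, 0, 0, 5],
    [0.3, 0, 6, 0, 0, 0, 5],
    [0.3, 0, 9, 0, 0, 0, 5],
    [0.3, 0, 12, 0, 0, 0, 5],
    [0.3, 0, 14.5, 0, 0, 0, 5],
    [0.3, 0, 16, 0, 0, 0, 5],
    [0.3, 0, 16.4, 0, 0, 0, 5],
    [0.3, 0, 16.4, 0, 0, 0, 5],
  ],
  newtons=40,
)

```text
time_s: 1.98
position: [0.5501, -0.3561, 0.085]
tool_rot: [[0.947, -0.322, -0.003], [-0.322, -0.947, 0.0], [-0.003, 0.001, -1.0]]
force: [-0.5, 0.5, -0.1]
gripper_width: 0.05
```

```bash
python3 - <<'E'
from h import *
to([.5527,-.3538,.086])
im,W=cloud("wrist"); save("w2",im)
E
```

```text
t 1.98 pos [ 0.5501 -0.3561  0.085 ] w 0.05 F [-0.5  0.5 -0.1]
row [ 0.18 -0.3  -0.1 ] [ 0.001  0.003 -0.003]
```

View pics/w2.png

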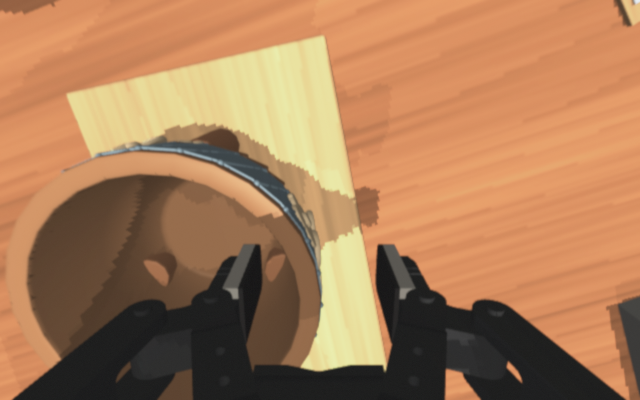

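The wall, at about (312,300), lies between the fingers (260 to 378), so I close.

>>> jog_arm(
  plan=[
    [0, -0.1, 0, 0, 0, 0, 3.5],
    [0, -0.1, 0, 0, 0, 0, 2.5],
    [0, -0.1, 0, 0, 0, 0, 1.8],
    [0, -0.1, 0, 0, 0, 0, 1.3],
    [0, -0.1, 0, 0, 0, 0, 1.0],
    [0, -0.1, 0, 0, 0, 0, 0.8],
    [0, -0.1, 0, 0, 0, 0, 0.5],
    [0, -0.1, 0, 0, 0, 0, 0.2],
  ],
  newtons=40,
)

```text
time_s: 2.7
position: [0.5544, -0.3517, 0.0884]
tool_rot: [[0.948, -0.317, 0.002], [-0.317, -0.948, 0.002], [0.001, -0.003, -1.0]]
force: [-0.8, 3.0, 9.5]
gripper_width: 0.0092
```

>>> jog_arm(
  plan=[
    [0, 0, 0, 0, 0, 0, 0.2],
    [0, 0, 0, 0, 0, 0, 0.2],
    [0, 0, -0.3, 0, 0, 0, 0.2],
    [0, 0, -0.8, 0, 0, 0, 0.2],
    [0, 0, -1.5, 0, 0, 0, 0.2],
    [0, 0, -2.5, 0, 0, 0, 0.2],
    [0, 0, -3, 0, 0, 0, 0.2],
    [0, 0, -3, 0, 0, 0, 0.2],
  ],
)

```text
time_s: 3.37
position: [0.5528, -0.3552, 0.1175]
tool_rot: [[0.947, -0.32, 0.001], [-0.32, -0.947, -0.003], [0.002, 0.002, -1.0]]
force: [-0.3, -0.5, -6.1]
gripper_width: 0.0073
```

```bash
python3 - <<'E'
from h import *
to([.5527,-.3538,.116])
im,W=cloud("wrist"); save("w3",im)
P=W[(abs(W[...,2]-.15)<.012)&(np.hypot(W[...,0]-.569,W[...,1]+.306)<.06)]
P=P[np.isfinite(P[:,0])]
from numpy.linalg import lstsq
# robust plane on the rim's top
d=np.hypot(P[:,0]-.569,P[:,1]+.306); Q=P[(d>.048)&(d<.053)]
for k in range(3):
    A=np.c_[Q[:,:2],np.ones(len(Q))]; s=lstsq(A,Q[:,2],rcond=None)[0]; e=Q[:,2]-A@s; Q=Q[abs(e)<max(.002,1.5*e.std())]
print(len(Q),s,"tilt deg",np.degrees(s[:2]), "z ctr",s@[.569,-.306,1])
A=np.c_[2*Q[:,:2],np.ones(len(Q))]; c=lstsq(A,(Q[:,:2]**2).sum(1),rcond=None)[0]; print(c[:2],np.sqrt(c[2]+c[:2]@c[:2]))
E
```

```text
t 3.37 pos [ 0.5528 -0.3552  0.1175] w 0.0073 F [-0.3 -0.5 -6.1]
row [-0.05 -0.13  0.15] [ 0.002 -0.002 -0.001]
5193 [-0.04808343 -0.09676376  0.141422  ] tilt deg [-2.75497784 -5.54415491] z ctr 0.14367223185253625
[ 0.56944294 -0.30707014] 0.05034956149733532
```

View pics/w3.png

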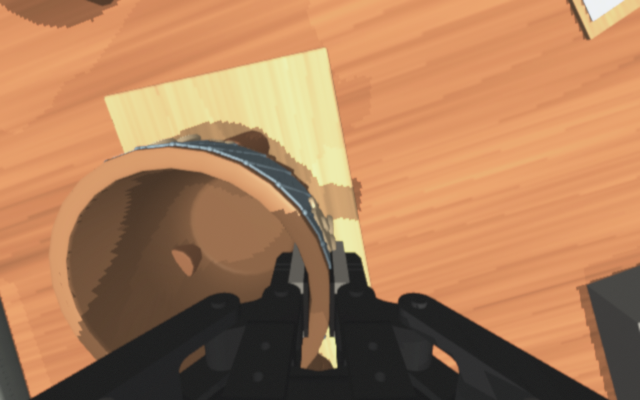

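The pot is held (about 5–6 N) but tilted about 6° with the far side low, because the pads have aligned with the tapered wall. I'll level it by tilting the tool about its x axis and raise it 1 cm.

>>> jog_arm(
  plan=[
    [0, 0, -0.4, 0.03, 0, 0, 0.2],
    [0, 0, -0.8, 0.06, 0.005, 0, 0.2],
    [0, 0, -1, 0.09, 0.01, 0, 0.2],
    [0, 0, -1, 0.107, 0.01, 0, 0.2],
    [0, 0, -1, 0.107, 0.01, 0, 0.2],
    [0, 0, -1, 0.107, 0.01, 0, 0.2],
  ],
)

```text
time_s: 3.92
position: [0.552, -0.3541, 0.1256]
tool_rot: [[0.947, -0.318, 0.042], [-0.321, -0.942, 0.098], [0.009, -0.106, -0.994]]
force: [0.2, 0.9, -5.0]
gripper_width: 0.0074
```

```bash
cat >> h.py <<'E'
def rimfit(name,c,z,tol=.012):
    from numpy.linalg import lstsq
    im,W=cloud(name); c=np.array(c,float)
    for k in range(4):
        d=np.hypot(W[...,0]-c[0],W[...,1]-c[1]); Q=W[(abs(W[...,2]-z)<tol)&(d>.046)&(d<.056)]
        for j in range(3):
            A=np.c_[Q[:,:2]-c,np.ones(len(Q))]; s=lstsq(A,Q[:,2],rcond=None)[0]; e=Q[:,2]-A@s; Q=Q[abs(e)<max(.0015,1.5*e.std())]
        # centre: fit of a circle of 51 mm radius to the rim band
        from scipy.optimize import least_squares
        c=least_squares(lambda p:np.hypot(Q[:,0]-p[0],Q[:,1]-p[1])-.051,c,loss="soft_l1",f_scale=.002).x; z=s[2]
    print(name,len(Q),"ctr",np.round(c,4),"z",round(s[2],4),"tilt along G, X deg",np.round(np.degrees([s[:2]@G[:2],s[:2]@[G[1],-G[0]]]),2))
    return im,W
E
python3 - <<'E'
from h import *
s=manip.read_state();print(s["time_s"],s["position"],np.round(s["tool_rot"],3),s["force"],s["gripper_width"])
rimfit("wrist",[.569,-.303],.157)
rimfit("top",[.569,-.303],.157)
E
```

```text
3.9167 [ 0.55201662 -0.35408399  0.12562719] [[ 0.947 -0.318  0.042]
 [-0.321 -0.942  0.098]
 [ 0.009 -0.106 -0.994]] [ 0.19106365  0.94643179 -4.96410002] 0.007375890637541304
wrist 12054 ctr [ 0.5677 -0.3116] z 0.1567 tilt along G, X deg [-0.39 -0.02]
top 181 ctr [ 0.5695 -0.3083] z 0.1573 tilt along G, X deg [ 0.2  -0.52]
```

>>> jog_arm(
  plan=[
    [-0.43, -0.86, 0.09, 0, 0, 0, 0.2],
    [-1.3, -2.6, 0.27, 0, 0, 0, 0.2],
    [-2.4, -4.9, 0.5, 0, 0, 0, 0.2],
    [-3.7, -7.5, 0.77, 0, 0, 0, 0.2],
    [-5.0, -10.1, 1.03, 0, 0, 0, 0.2],
    [-6.3, -12.7, 1.3, 0, 0, 0, 0.2],
    [-7.5, -15.1, 1.55, 0, 0, 0, 0.2],
    [-8.3, -16.7, 1.71, 0, 0, 0, 0.2],
  ],
)

```text
time_s: 4.68
position: [0.5267, -0.1624, 0.1262]
tool_rot: [[0.949, -0.313, 0.041], [-0.315, -0.944, 0.101], [0.007, -0.109, -0.994]]
force: [1.4, 0.6, -5.9]
gripper_width: 0.0075
```

>>> jog_arm(
  plan=[
    [-0.9, -1.8, 0.19, 0, 0, 0, 0.2],
    [-1.9, -3.8, 0.39, 0, 0, 0, 0.2],
    [-2.9, -5.8, 0.6, 0, 0, 0, 0.2],
    [-3.9, -7.8, 0.8, 0, 0, 0, 0.2],
    [-4.8, -9.7, 0.99, 0, 0, 0, 0.2],
    [-5.5, -11.0, 1.13, 0, 0, 0, 0.2],
    [-5.8, -11.6, 1.19, 0, 0, 0, 0.2],
    [-5.8, -11.6, 1.19, 0, 0, 0, 0.2],
  ],
)

```text
time_s: 5.35
position: [0.5095, -0.0357, 0.1264]
tool_rot: [[0.949, -0.313, 0.042], [-0.315, -0.944, 0.1], [0.008, -0.108, -0.994]]
force: [-0.5, -0.9, -6.5]
gripper_width: 0.0074
```

```bash
python3 - <<'E'
from h import *
s=manip.read_state();print(s["time_s"],s["position"],np.round(s["tool_rot"],3),s["force"],s["gripper_width"])
im,W=rimfit("wrist",[.524,.0085],.157); a=im
im,W=rimfit("top",[.526,.011],.157)
P=W[(W[...,2]>.30)&(W[...,2]<.33)&(np.hypot(W[...,0]-.542,W[...,1]-.059)<.025)]; print("knob",P.mean(0),len(P))
im,W=rimfit("side",[.526,.011],.157)
b=im[100:300,220:460]
save("c4",np.hstack([cv2.resize(a,(400,250)),cv2.resize(b,(300,250))]))
E
```

```text
5.35 [ 0.50945206 -0.03567915  0.12637901] [[ 0.949 -0.313  0.042]
 [-0.315 -0.944  0.1  ]
 [ 0.008 -0.108 -0.994]] [-0.47472941 -0.86288892 -6.50236888] 0.007390484966055789
wrist 12271 ctr [0.5249 0.0067] z 0.1575 tilt along G, X deg [-0.37  0.03]
top 136 ctr [0.527  0.0064] z 0.1583 tilt along G, X deg [-0.32 -0.81]
knob [0.54135762 0.05896665 0.31007176] 80
side 156 ctr [0.5236 0.0074] z 0.1537 tilt along G, X deg [-1.37 -3.19]
```

View pics/c4.png

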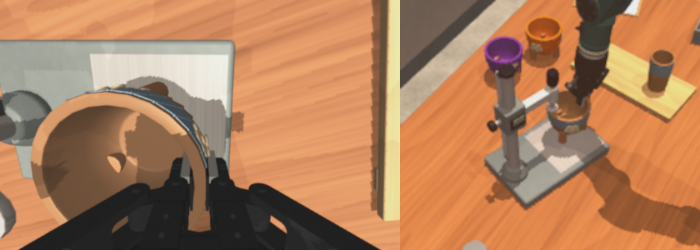

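The wrist view shows the level pot over the plate, and the side crop shows its rim approaching the foot with clearance. It needs about 4 mm more towards the column and about 27 mm down.

>>> jog_arm(
  plan=[
    [0, -0.25, 0.4, 0, 0, 0, 0.2],
    [0, -0.3, 0.9, 0, 0, 0, 0.2],
    [0, -0.25, 1.4, 0, 0, 0, 0.2],
    [0, -0.2, 1.8, 0, 0, 0, 0.2],
    [0, -0.17, 2.1, 0, 0, 0, 0.2],
    [0, -0.14, 2.3, 0, 0, 0, 0.2],
    [0, -0.14, 2.4, 0, 0, 0, 0.2],
    [0, -0.14, 2.4, 0, 0, 0, 0.2],
  ],
)

```text
time_s: 6.17
position: [0.5117, -0.0353, 0.1023]
tool_rot: [[0.947, -0.317, 0.043], [-0.32, -0.942, 0.098], [0.009, -0.107, -0.994]]
force: [-0.2, -0.7, -5.2]
gripper_width: 0.0076
```

>>> jog_arm(
  plan=[
    [0, 0.01, 0.06, 0, 0, 0, 0.2],
    [0, 0.02, 0.12, 0, 0, 0, 0.2],
    [0, 0.02, 0.18, 0, 0, 0, 0.2],
    [0, 0.02, 0.24, 0, 0, 0, 0.2],
    [0, 0.02, 0.24, 0, 0, 0, 0.2],
  ],
)

```text
time_s: 6.58
position: [0.5118, -0.0351, 0.1001]
tool_rot: [[0.947, -0.317, 0.044], [-0.32, -0.942, 0.098], [0.01, -0.107, -0.994]]
force: [0.2, -0.5, -6.0]
gripper_width: 0.0075
```

>>> jog_arm(
  plan=[
    [0, 0, 0.06, 0, 0, 0, 0.2],
    [0, 0, 0.12, 0, 0, 0, 0.2],
    [0, 0, 0.16, 0, 0, 0, 0.2],
    [0, 0, 0.16, 0, 0, 0, 0.2],
  ],
)

```text
time_s: 6.92
position: [0.5118, -0.035, 0.0985]
tool_rot: [[0.947, -0.317, 0.043], [-0.32, -0.942, 0.098], [0.01, -0.107, -0.994]]
force: [-0.2, 0.8, -6.0]
gripper_width: 0.0073
```

```bash
python3 - <<'E'
from h import *
s=manip.read_state();print(s["time_s"],s["position"],s["force"],s["gripper_width"])
rimfit("wrist",[.525,.0107],.130)
rimfit("top",[.525,.0107],.130)
E
```

```text
6.9167 [ 0.51182445 -0.0349858   0.09846303] [-0.20259051  0.82371572 -6.00265234] 0.007321440160845239
wrist 12230 ctr [0.5275 0.0074] z 0.1295 tilt along G, X deg [-0.42  0.14]
top 123 ctr [0.529  0.0095] z 0.1306 tilt along G, X deg [-0.83 -0.01]
```

>>> jog_arm(
  plan=[
    [-0.12, -0.05, -0.05, 0, 0, 0, 0.2],
    [-0.25, -0.1, -0.05, 0, 0, 0, 0.2],
    [-0.25, -0.1, 0.05, 0, 0, 0, 0.2],
    [-0.25, -0.1, 0.1, 0, 0, 0, 0.2],
    [-0.25, -0.1, 0.15, 0, 0, 0, 0.2],
    [-0.25, -0.1, 0.15, 0, 0, 0, 0.2],
  ],
)

```text
time_s: 7.52
position: [0.5095, -0.0332, 0.0977]
tool_rot: [[0.947, -0.317, 0.043], [-0.32, -0.942, 0.098], [0.009, -0.107, -0.994]]
force: [-4.8, -0.9, 3.8]
gripper_width: 0.0078
```

Contact with the plate; about 10 N is borne. I ease up 0.5 mm, then open.

>>> jog_arm(
  plan=[
    [0, 0, -0.05, 0, 0, 0, 0.2],
    [0, 0, -0.05, 0, 0, 0, 0.2],
    [0, 0, -0.05, 0, 0, 0, 1.2],
    [0, 0, -0.05, 0, 0, 0, 1.8],
    [0, 0, -0.05, 0, 0, 0, 2.5],
    [0, 0, -0.05, 0, 0, 0, 3.2],
    [0, 0, -0.05, 0, 0, 0, 4],
    [0, 0, -0.05, 0, 0, 0, 4],
  ],
)

```text
time_s: 8.18
position: [0.5102, -0.0331, 0.0977]
tool_rot: [[0.947, -0.317, 0.044], [-0.32, -0.942, 0.098], [0.01, -0.107, -0.994]]
force: [-0.1, -0.1, -0.5]
gripper_width: 0.04
```

```bash
python3 - <<'E'
from h import *
s=manip.read_state();print(s["time_s"],s["position"],s["force"],s["gripper_width"])
im,W=rimfit("wrist",[.525,.0107],.130);save("w5",im)
rimfit("top",[.525,.0107],.130)
E
```

```text
8.1833 [ 0.51018202 -0.03314492  0.09769871] [-0.08361551 -0.07177679 -0.5230944 ] 0.03999993381677367
wrist 12177 ctr [0.525  0.0097] z 0.1288 tilt along G, X deg [-0.34  0.55]
top 129 ctr [0.5264 0.0112] z 0.1299 tilt along G, X deg [-1.5   0.23]
```

View pics/w5.png

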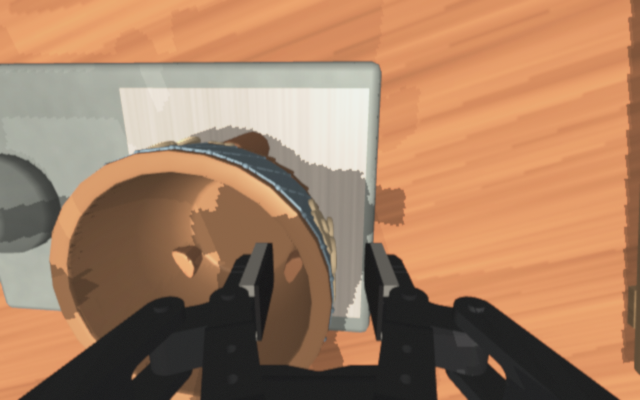

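The pot stands level at about (0.5255, 0.0105), rim z 0.130, free of the fingers and on its spot. I retreat straight up.

>>> jog_arm(
  plan=[
    [0, -0.11, -1, 0, 0, 0, 4],
    [0, -0.32, -3, 0, 0, 0, 4],
    [0, -0.6, -6, 0, 0, 0, 4],
    [0.1, -1, -9.5, 0, 0, 0, 5],
    [0.1, -1.4, -13, 0, 0, 0, 7],
    [0.2, -1.8, -17, 0, 0, 0, 8],
    [0.2, -2.3, -21, 0, 0, 0, 8],
    [0.3, -2.8, -26, -0.1, 0, 0, 8],
  ],
)

```text
time_s: 8.95
position: [0.5073, -0.0385, 0.3529]
tool_rot: [[0.944, -0.329, 0.01], [-0.33, -0.944, -0.0], [0.009, -0.003, -1.0]]
force: [1.0, 0.2, -1.1]
gripper_width: 0.0798
```

```bash
python3 - <<'E'
from h import *
im,W=cloud("top")
P=W[(W[...,2]>.305)&(W[...,2]<.325)&(np.hypot(W[...,0]-.542,W[...,1]-.059)<.025)]; print("knob",len(P),P.mean(0),np.percentile(P[:,2],[10,50,90]),(P.min(0)+P.max(0))/2)
to([.5415,.059,.36])
E
```

```text
knob 73 [0.54172491 0.05935729 0.31073555] [0.30650354 0.3104952  0.31508445] [0.54088992 0.05896556 0.31174241]
t 9.0 pos [ 0.5153 -0.032   0.3622] w 0.0797 F [3.3 3.2 4.5]
row [-0.44 -9.45  0.27] [-0.007 -0.027  0.   ]
```

>>> jog_arm(
  plan=[
    [0, -1.5, 0, 0, 0, 0, 8],
    [0, -4, 0, 0, 0, 0, 8],
    [-0.2, -7, 0, 0, 0, 0, 8],
    [-0.4, -9, 0, 0, 0, 0, 8],
    [-0.4, -9.4, 0, 0, 0, 0, 8],
    [-0.4, -9.4, 0, 0, 0, 0, 8],
  ],
)

```text
time_s: 9.5
position: [0.5364, 0.0591, 0.3515]
tool_rot: [[0.949, -0.316, 0.012], [-0.316, -0.949, 0.004], [0.01, -0.007, -1.0]]
force: [-0.1, -1.3, -0.6]
gripper_width: 0.0799
```

```bash
python3 - <<'E'
from h import *
to([.5415,.059,.284])
im,W=cloud("wrist"); save("w6",im)
P=W[(W[...,2]>.30)&(W[...,2]<.325)&(np.hypot(W[...,0]-.542,W[...,1]-.059)<.025)]; print("knob",len(P),P.mean(0) if len(P) else 0,np.percentile(P[:,2],[10,50,90]) if len(P) else 0)
E
```

```text
t 9.5 pos [0.5364 0.0591 0.3515] w 0.0799 F [-0.1 -1.3 -0.6]
row [ 0.42 -0.11  6.75] [-0.007 -0.01   0.004]
knob 1804 [0.5430739  0.05763689 0.30926555] [0.30533645 0.31026516 0.3114222 ]
```

View pics/w6.png

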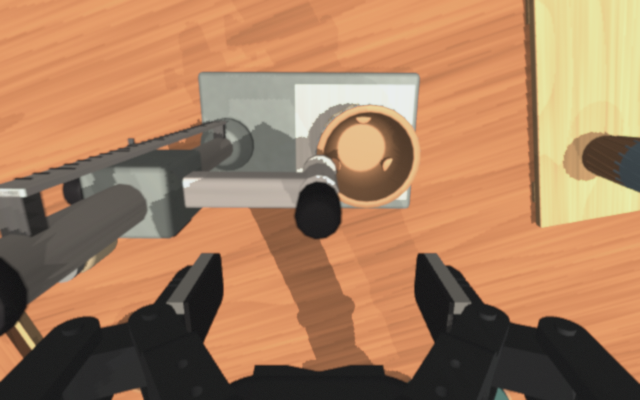

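The knob top is at about (319,212), centred between the fingers in y. Its top is at z 0.3105, so the knob middle is at 0.2915 and head ≈ 0.155. I descend around it.

>>> jog_arm(
  plan=[
    [0.25, 0, 0, -0.007, -0.01, 0, 7],
    [0.5, 0, 1, -0.007, -0.01, 0, 7],
    [0.5, 0, 2.5, -0.007, -0.01, 0, 7],
    [0.5, 0, 4, -0.007, -0.01, 0, 7],
    [0.5, 0, 5.5, -0.007, -0.01, 0, 7],
    [0.5, 0, 6.7, -0.007, -0.01, 0, 7],
    [0.5, 0, 7.2, -0.007, -0.01, 0, 7],
    [0.5, 0, 7.2, -0.007, -0.01, 0, 7],
  ],
  newtons=25,
)

```text
time_s: 10.22
position: [0.541, 0.0544, 0.2775]
tool_rot: [[0.947, -0.322, -0.004], [-0.322, -0.947, -0.001], [-0.003, 0.002, -1.0]]
force: [-0.3, 0.7, 0.5]
gripper_width: 0.0703
```

```bash
python3 - <<'E'
from h import *
to([.542,.0585,.2795])
im,W=cloud("wrist"); save("w7",im)
P=W[(W[...,2]>.30)&(W[...,2]<.325)&(np.hypot(W[...,0]-.542,W[...,1]-.059)<.02)]; print("knob",len(P),P.mean(0),np.percentile(P[:,2],[10,50,90]))
E
```

```text
t 10.22 pos [0.541  0.0544 0.2775] w 0.0703 F [-0.3  0.7  0.5]
row [-0.04 -0.42 -0.2 ] [ 0.002  0.003 -0.002]
knob 4200 [0.54437619 0.05711417 0.30889362] [0.30430364 0.31018127 0.31128059]
```

View pics/w7.png

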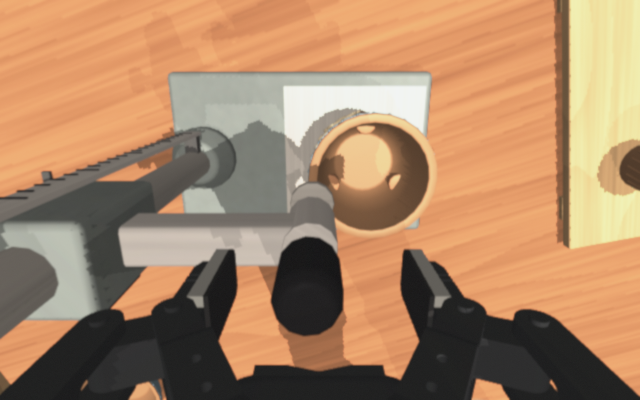

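The knob is at (308,290) with the gap centre at 319, so about 4 mm off along −y. I correct that and close.

>>> jog_arm(
  plan=[
    [0, -0.4, -0.1, 0, 0, 0, 6],
    [0, -0.4, -0.1, 0, 0, 0, 5],
    [0, -0.4, -0.1, 0, 0, 0, 4],
    [0, -0.4, -0.1, 0, 0, 0, 3.4],
    [0, -0.4, -0.1, 0, 0, 0, 3],
    [0, -0.4, -0.1, 0, 0, 0, 2.6],
    [0, -0.4, -0.1, 0, 0, 0, 2.2],
    [0, -0.4, -0.1, 0, 0, 0, 2.2],
  ],
  newtons=25,
)

```text
time_s: 10.93
position: [0.5431, 0.0582, 0.2805]
tool_rot: [[0.947, -0.321, -0.001], [-0.321, -0.947, -0.002], [0.0, 0.002, -1.0]]
force: [-2.5, -4.1, 2.7]
gripper_width: 0.0272
```

```bash
python3 - <<'E'
from h import *
to([.542,.0585,.2795])
E
```

```text
t 10.93 pos [0.5431 0.0582 0.2805] w 0.0272 F [-2.5 -4.1  2.7]
row [-0.11  0.01  0.1 ] [ 0.002 -0.    -0.001]
```

>>> jog_arm(
  plan=[
    [0, 0, 0.2, 0, 0, 0, 2.2],
    [0, 0, 0.8, 0, 0, 0, 2.2],
    [0, 0, 1.5, 0, 0, 0, 2.2],
    [0, 0, 2.3, 0, 0, 0, 2.2],
    [0, 0, 3.1, 0, 0, 0, 2.2],
    [0, 0, 3.8, 0, 0, 0, 2.2],
    [0, 0, 4.4, 0, 0, 0, 2.2],
    [0, 0, 4.8, 0, 0, 0, 2.2],
  ],
)

```text
time_s: 11.6
position: [0.5431, 0.0582, 0.2316]
tool_rot: [[0.947, -0.321, -0.001], [-0.321, -0.947, -0.002], [-0.0, 0.002, -1.0]]
force: [-2.5, -4.6, 4.3]
gripper_width: 0.0269
```

>>> jog_arm(
  plan=[
    [0, 0, 0.1, 0, 0, 0, 2.2],
    [0, 0, 0.1, 0, 0, 0, 2.2],
    [0, 0, 0.1, 0, 0, 0, 2.2],
  ],
)

```text
time_s: 11.85
position: [0.5431, 0.0583, 0.2305]
tool_rot: [[0.947, -0.321, -0.001], [-0.321, -0.947, -0.002], [-0.0, 0.002, -1.0]]
force: [-0.6, -5.1, -0.2]
gripper_width: 0.0276
```

```bash
python3 - <<'E'
from h import *
to([.542,.0585,.228])
for n in("top","wrist"):
    im,W=cloud(n)
    m=(W[...,2]>.245)&(W[...,2]<.275)&(np.hypot(W[...,0]-.542,W[...,1]-.059)<.013); P=W[m]
    print(n,len(P),np.percentile(P[:,2],[10,50,90]) if len(P) else 0)
im,W=cloud("side"); save("s8",cv2.resize(im[130:240,280:400],(720,660),interpolation=cv2.INTER_CUBIC)[:600])
rimfit("top",[.525,.0107],.13)
E
```

```text
t 11.85 pos [0.5431 0.0583 0.2305] w 0.0276 F [-0.6 -5.1 -0.2]
row [-0.11  0.01  0.25] [ 0.002  0.    -0.001]
top 0 0
wrist 3998 [0.25264119 0.25966248 0.26077487]
top 73 ctr [0.526  0.0117] z 0.1311 tilt along G, X deg [ 0.68 -1.6 ]
```

View pics/s8.png

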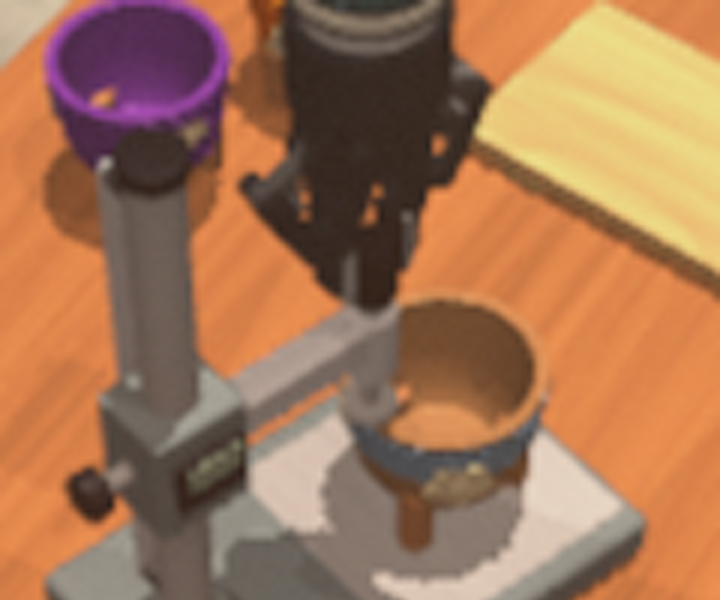

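The side crop shows the foot just above the near rim at (370,400), with the pot upright under it. Head is about 0.106. I'll lower 13 mm more, then compare knob, arm top and rim heights in the same image to cancel camera bias.

>>> jog_arm(
  plan=[
    [0, 0, 0.2, 0, 0, 0, 2.2],
    [0, 0, 0.4, 0, 0, 0, 2.2],
    [0, 0, 0.6, 0, 0, 0, 2.2],
    [0, 0, 0.8, 0, 0, 0, 2.2],
    [0, 0, 1.0, 0, 0, 0, 2.2],
    [0, 0, 1.2, 0, 0, 0, 2.2],
    [0, 0, 1.3, 0, 0, 0, 2.2],
    [0, 0, 1.3, 0, 0, 0, 2.2],
  ],
)

```text
time_s: 12.72
position: [0.5431, 0.0582, 0.2181]
tool_rot: [[0.947, -0.321, -0.001], [-0.321, -0.947, -0.001], [-0.0, 0.002, -1.0]]
force: [-1.1, -4.2, 2.2]
gripper_width: 0.0272
```

```bash
cat >> h.py <<'E'
def heights():
    for n in("wrist","wrist","top"):
        im,W=cloud(n); q=W-[.542,.059,0]; a=q@np.array([.32,.9474,0]); b=q@np.array([.9474,-.32,0]); z=W[...,2]
        md=lambda m:(int(m.sum()),np.round(np.median(z[m]),4) if m.any() else 0)
        r=np.hypot(W[...,0]-.5257,W[...,1]-.0107)
        print(n,"knobtop",md((np.hypot(a,b)<.010)&(z>.235)&(z<.275)),"arm",md((a>.03)&(a<.085)&(abs(b)<.008)&(z>.18)&(z<.22)),
          "rim",md((abs(r-.051)<.0025)&(abs(z-.13)<.008)),"plate",md((abs(z-.03)<.006)&(r>.065)&(a<-.02)&(a>-.125)&(abs(b)<.085)))
    return im
E
python3 - <<'E'
from h import *
to([.542,.0585,.2175])
heights()
E
```

```text
t 12.72 pos [0.5431 0.0582 0.2181] w 0.0272 F [-1.1 -4.2  2.2]
row [-0.11  0.01  0.06] [ 0.002  0.    -0.001]
wrist knobtop (2081, np.float64(0.2479)) arm (3196, np.float64(0.1969)) rim (2550, np.float64(0.1296)) plate (4078, np.float64(0.0296))
wrist knobtop (2089, np.float64(0.2479)) arm (3206, np.float64(0.1969)) rim (2537, np.float64(0.1295)) plate (4081, np.float64(0.0296))
top knobtop (0, 0) arm (44, np.float64(0.1989)) rim (62, np.float64(0.13)) plate (320, np.float64(0.0295))
```

Both knob and arm give head ≈ 0.0933, so about 1.2 mm more is needed.

>>> jog_arm(
  plan=[
    [0, 0, 0.06, 0, 0, 0, 2.2],
    [0, 0, 0.12, 0, 0, 0, 2.2],
    [0, 0, 0.12, 0, 0, 0, 2.2],
    [0, 0, 0.12, 0, 0, 0, 2.2],
  ],
)

```text
time_s: 13.2
position: [0.5431, 0.0583, 0.2172]
tool_rot: [[0.947, -0.321, -0.001], [-0.321, -0.947, -0.001], [-0.0, 0.002, -1.0]]
force: [-2.1, -4.6, 4.0]
gripper_width: 0.0272
```

```bash
python3 - <<'E'
from h import *
to([.542,.0585,.2175])
heights()
E
```

```text
t 13.2 pos [0.5431 0.0583 0.2172] w 0.0272 F [-2.1 -4.6  4. ]
row [-0.11  0.01 -0.03] [ 0.002  0.    -0.001]
wrist knobtop (2080, np.float64(0.2469)) arm (3175, np.float64(0.1959)) rim (2577, np.float64(0.1295)) plate (4122, np.float64(0.0296))
wrist knobtop (2070, np.float64(0.2469)) arm (3191, np.float64(0.196)) rim (2571, np.float64(0.1295)) plate (4116, np.float64(0.0296))
top knobtop (0, 0) arm (43, np.float64(0.1984)) rim (60, np.float64(0.1294)) plate (320, np.float64(0.0302))
```

Head ≈ 0.092, foot ≈ 0.008. I release and go straight up.

>>> jog_arm(
  plan=[
    [0, 0, 0, 0, 0, 0, 3],
    [0, 0, 0, 0, 0, 0, 4],
    [0, 0, 0, 0, 0, 0, 5],
    [0, 0, 0, 0, 0, 0, 6],
    [0, 0, 0, 0, 0, 0, 6.5],
    [0, 0, -0.5, 0, 0, 0, 6.5],
    [0, 0, -2, 0, 0, 0, 6.5],
    [0, 0, -4, 0, 0, 0, 6.5],
  ],
)

```text
time_s: 14.02
position: [0.5421, 0.0598, 0.2564]
tool_rot: [[0.948, -0.32, -0.004], [-0.32, -0.948, -0.0], [-0.003, 0.002, -1.0]]
force: [-0.1, 0.6, -0.1]
gripper_width: 0.0647
```

>>> jog_arm(
  plan=[
    [0, 0, -2, 0, 0, 0, 6.5],
    [0, 0, -5, 0, 0, 0, 6.5],
    [0, 0, -8, 0, 0, 0, 6.5],
    [0, 0, -11, 0, 0, 0, 6.5],
    [0, 0, -13, 0, 0, 0, 6.5],
    [0, 0, -14, 0, 0, 0, 6.5],
    [0, 0, -14, 0, 0, 0, 6.5],
    [0, 0, -14, 0, 0, 0, 6.5],
  ],
)

```text
time_s: 14.68
position: [0.543, 0.0597, 0.3966]
tool_rot: [[0.947, -0.32, -0.0], [-0.32, -0.947, 0.0], [-0.0, -0.0, -1.0]]
force: [0.7, 0.0, -0.5]
gripper_width: 0.0651
```

```bash
python3 - <<'E'
from h import *
to([.542,.0585,.2175])
heights()
rimfit("top",[.525,.0107],.13)
im,W=cloud("side"); a=cv2.resize(im[150:250,280:400],(560,467),interpolation=cv2.INTER_CUBIC); save("s9",a)
E
```

```text
t 14.68 pos [0.543  0.0597 0.3966] w 0.0651 F [ 0.7  0.  -0.5]
row [-0.05  0.15 17.91] [-0.  0.  0.]
wrist knobtop (426, np.float64(0.2469)) arm (890, np.float64(0.196)) rim (993, np.float64(0.1296)) plate (2153, np.float64(0.0296))
wrist knobtop (438, np.float64(0.247)) arm (897, np.float64(0.196)) rim (1001, np.float64(0.1296)) plate (2153, np.float64(0.0296))
top knobtop (0, 0) arm (59, np.float64(0.1975)) rim (42, np.float64(0.131)) plate (228, np.float64(0.0304))
top 44 ctr [0.526  0.0117] z 0.132 tilt along G, X deg [ 2.58 -1.77]
```

View pics/s9.png

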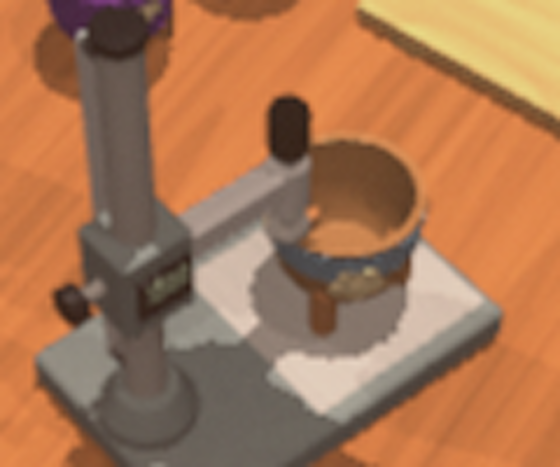

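The final view shows the foot resting on the pot's rim at (290,225), with the pot upright and the gripper clear. The head held its height after release, so I hand in.

```bash
python3 -c "
from h import *
print(manip.close_job())"
```

```text
the job is handed in; nothing more can be done
None
```

I set the brown pot upright on the gauge plate with its rim under the foot and let go. I then lowered the head by its knob, released it and moved the gripper clear. I handed the job in at about 15 s.

**What the last checks showed**
- **Head height:** the wrist camera put the head at about 0.0924 m by both the arm top and the knob top, unchanged after release. With a pot height of 0.100 m, the foot is pushed up about 7.6–8 mm, against 8 mm for halfway.
- **Pot position:** its centre is within about 1–2 mm of the spot, and the rim is at about 0.130 m.
- **Forces:** about 10 N on setting the pot down was the largest I saw at the end of any move.

**What disagreed or went unchecked**
- The top camera's arm reading would put the head about 1 mm higher. Its last tilt fit (2.6°) used only 44 points because the gripper and arm hid much of the rim. I discounted it, since the earlier wrist fit after release showed a tilt of at most 0.6°.
- I could not resolve the dark ring on the stem in the pictures, so halfway rests on the measured heights.
- I did not measure the tumbler, bowl and jar again at the end. The planned moves kept clear of them.

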